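# Find a spacer plate's size in the sloping step gauge

### The arm

A 6-joint arm with a two-finger parallel gripper is mounted at the origin on a cart in front of the work surface, level with it; the furniture and walls round the work are solid. World frame = base frame: x ahead of the robot, y to its left, z up, the work surface at z = 0. Lengths are in m, angles in degrees, forces in N, time in s.
With the tool pointing down it reaches from about 0.325 to 0.85 m from the base axis. Payload 15.5 kg.
Tool frame: the origin (TCP) lies midway between the tips of the shut fingers; the grasp point (between the pads) lies 19 mm behind it; z points along the fingers, y is the line along which they close (so a half turn about z gives the same grasp; the last joint's range is limited). The gripper opens to 91 mm and grips with 3 to 60 N. Pads are 32 mm wide; open, the fingers measure 118 mm over their backs; the gripper's body (76 mm by 178 mm) begins 60 mm behind the grasp point.
Start: joints at [-68.612, 28.281, 77.091, -0, 74.628, -5.472], TCP at [0.282, -0.558, 0.214] pointing down, gripper open.
Joint ranges: [-166.48, 166.48], [-47.26, 123.95], [12.59, 153.08], [-70.14, 250.14], [6.76, 159.57], [-176.63, 176.63]. Speed limits (degrees/s): [108.29, 108.29, 147.25, 172.46, 172.46, 172.46].

### API

Orientations are given as a 3x3 rotation matrix whose columns are the frame's x, y, z axes.
In Python, from bench import ctrl gives the robot as it stands. The module is installed in compiled form; this text tells all that it offers. Calls block until the motion is done:
- ctrl.goto(position, orientation): joint-space move of the TCP to a pose.
- ctrl.move_l(position, vel=0.15, ori=None, contact_N=None): straight line of the TCP; ori=None keeps the orientation; vel is the mean speed in m/s. With contact_N (N) it stops when the force on the tool has changed by that much, and returns True; else False.
- ctrl.movej(angles): joint-space move.
- ctrl.command_gripper(opening): opening from 0.0 (shut) to 1.0 (fully open); the grip force is fixed at half the most; returns when the fingers have stopped.
- ctrl.sleep(seconds).
- ctrl.ik(position, orientation): joint angles nearest the present ones, or None.
- ctrl.read_camera(name): name is "scene" or "top" or "wrist"; returns the picture (384x512x3 uint8, blue, green, red); there is no depth.
- ctrl.camera_params(name): a dict with "fx", "fy", "cx", "cy" (pixels), "D" ([k1, k2, p1, p2, k3] as OpenCV has them; the pictures are not rectified), "pose" (4x4, takes a point from camera to world coordinates); the wrist camera has in their place "T_tool_cam" (4x4, takes a point from camera to tool coordinates, whose origin is the TCP and whose axes are the flange's). Camera axes: x right, y up, looking along -z (the intrinsics and any distortion apply to the point x, -y, -z); pixel columns grow to the right and rows downward; lengths in m; the calibration is good to about 2 mm. A picture is of the moment at which its call begins: read the wrist's pose just before it. camera_params takes no time and is no camera call.
A pose or a line that the arm cannot do raises ctrl.MotionError and nothing moves.
- ctrl.sign_off(): hands the job in; it is judged then, once.
Readings, each from a call of its own:
- ctrl.current_t(): time.
- ctrl.current_q(): joint angles.
- ctrl.current_dq(): joint speeds.
- ctrl.current_effort(): joint torques, N m.
- ctrl.current_tool_pos(): TCP position.
- ctrl.current_eef_rot(): TCP orientation.
- ctrl.current_contact_force(): force on the tool from outside, world axes, zero at the start.
- ctrl.current_wrist_torque(): the same for the moment, N m.
- ctrl.current_grip_width(): opening from 0.0 (shut) to 1.0 (fully open).
- ctrl.current_grasp_force(): force on a finger pad.
Only numpy, scipy, OpenCV 4.12 (cv2) and the standard library are available. Lean on these libraries where they do the work, as an engineer would, in place of code of your own. Each camera call takes 0.05 s, during which the arm holds its last target. There are 200 camera calls.

### The job

Find the size of the spacer plate that stands in the left-hand bay of the white three-bay stand: take it by its tang and, holding it square to the sloping gauge, try it in the slots one after the other from the narrowest (at the left) upward, setting it down lightly on each slot that is too narrow until you feel it stop. Leave it fully home on the floor of the first slot that it enters. The other two spacers stay where they stand, and nothing round about is disturbed.

Things in the scene. Friction and masses are not known exactly. Their poses are not given: they have to be found in the camera images.
- spacer_c_mid (a point): grey spacer plate (one of three) standing upright in the stand, 106 mm tall with a flat-sided steel grip tang on top; about 0.08 to 0.17 kg. This point is half-way up: 53 mm above the foot, in the middle of the thickness. z up along the tang, y across the thickness. The tang, 24 mm wide (x) and 12 mm thick (y), runs from 3 to 53 mm above this point
- spacer_c: the same spacer, origin at the centre of its foot, same axes. Plate 60 mm wide (x), 56 mm tall, corners rounded to 8 mm radius (flat of the foot 44 mm long). Its thickness (y), centred on the tang, is different for each spacer, between 12 and 26 mm, and is not told: find it by trying
- spacer_a_mid (a point): grey spacer plate (one of three) standing upright in the stand, 106 mm tall with a flat-sided steel grip tang on top; about 0.08 to 0.17 kg. This point is half-way up: 53 mm above the foot, in the middle of the thickness. z up along the tang, y across the thickness. The tang, 24 mm wide (x) and 12 mm thick (y), runs from 3 to 53 mm above this point
- spacer_a: the same spacer, origin at the centre of its foot, same axes. Plate 60 mm wide (x), 56 mm tall, corners rounded to 8 mm radius (flat of the foot 44 mm long). Its thickness (y), centred on the tang, is different for each spacer, between 12 and 26 mm, and is not told: find it by trying
- spacer_b_mid (a point): grey spacer plate (one of three) standing upright in the stand, 106 mm tall with a flat-sided steel grip tang on top; about 0.08 to 0.17 kg. This point is half-way up: 53 mm above the foot, in the middle of the thickness. z up along the tang, y across the thickness. The tang, 24 mm wide (x) and 12 mm thick (y), runs from 3 to 53 mm above this point
- spacer_b: the same spacer, origin at the centre of its foot, same axes. Plate 60 mm wide (x), 56 mm tall, corners rounded to 8 mm radius (flat of the foot 44 mm long). Its thickness (y), centred on the tang, is different for each spacer, between 12 and 26 mm, and is not told: find it by trying
- slot_1 (a point): slot 1 of 4, from the narrowest at the left: mouth centre, level with the tops of its walls. z straight out of the slot (leaning 25 degrees from vertical towards the robot's side), x along the slot, up the slope, y across it to the left. 10 mm wide (y), 40 mm deep to a flat floor, 72 mm long; closed at the low end by a stop 36 mm from this point and 36 mm above the floor, open at the far end
- slot_2 (a point): slot 2 of 4, from the narrowest at the left: mouth centre, level with the tops of its walls. z straight out of the slot (leaning 25 degrees from vertical towards the robot's side), x along the slot, up the slope, y across it to the left. 16 mm wide (y), 40 mm deep to a flat floor, 72 mm long; closed at the low end by a stop 36 mm from this point and 36 mm above the floor, open at the far end
- slot_3 (a point): slot 3 of 4, from the narrowest at the left: mouth centre, level with the tops of its walls. z straight out of the slot (leaning 25 degrees from vertical towards the robot's side), x along the slot, up the slope, y across it to the left. 22 mm wide (y), 40 mm deep to a flat floor, 72 mm long; closed at the low end by a stop 36 mm from this point and 36 mm above the floor, open at the far end
- slot_4 (a point): slot 4 of 4, from the narrowest at the left: mouth centre, level with the tops of its walls. z straight out of the slot (leaning 25 degrees from vertical towards the robot's side), x along the slot, up the slope, y across it to the left. 28 mm wide (y), 40 mm deep to a flat floor, 72 mm long; closed at the low end by a stop 36 mm from this point and 36 mm above the floor, open at the far end
- gauge_block: fixed rigid aluminium gauge, 136 mm wide, sloping 25 degrees, low side to the robot; four slots with 12 mm walls between, tops in one plane. A spacer has about 3 mm play in its right slot and is about 3 mm too thick for the next narrower, where it stops on the wall tops; none fits the narrowest. Origin in the middle of the top plane, 72 mm above the counter; z square out of it, x up the slope, y left
- left_bay (a point): floor of the left-hand bay (seen from the robot) of the fixed white stand, 8 mm above the counter; stand 190 mm wide, bays 60 mm apart along its y, each 30 mm wide between two rails 14 mm high, open at front and back. z up, y left; the spacers stand with their axes parallel to these, within a few degrees
- marker_blue: bystander, to be left alone: marker pen lying, 132 x 13 x 15 mm; origin at the centre of its underside
- note_pad: bystander, to be left alone: sticky-note pad, 50 x 50 x 13 mm; origin at the centre of its underside
- timer: bystander, to be left alone: digital timer lying flat, 62 x 62 x 18 mm; origin at the centre of its underside
- bottle_drop: bystander, to be left alone: small white dropper bottle, 28 mm across, 58 mm tall; origin at the centre of its underside
- dish_1: bystander, to be left alone: clear petri dish, 58 mm across, 12 mm tall; origin at the centre of its underside
- reagent_b: bystander, to be left alone: white reagent bottle, 44 x 56 x 88 mm; origin at the centre of its underside
- tube_7: bystander, to be left alone: blood tube lying, 89 mm long, 16 mm across; origin at the centre of its underside

How it is judged:
By the outcome, as a careful person would: the job done as asked, in the order asked, and still so for the second after the job is handed in, with the robot touching nothing.
It also fails if it takes over 64 s, if anything falls off the work surface, if the arm or the gripper's body presses on something with over 40 N, if the wrist force passes 120 N, or if a joint passes its speed limit or range.

## Working session

There is one attempt and no reset: what is moved stays moved. The work goes in short steps, each a Python script; the robot and the scene stay as the last script left them, time stands still between calls to the robot, and variables do not carry over. Pictures are saved under pics/ and viewed, at most 10 in all, crops included, and the job is handed in when it is done.

```bash
mkdir -p pics
python3 - <<'E'
from bench import ctrl
import cv2,numpy as np
np.set_printoptions(precision=4,suppress=True)
for n in("scene","top"):
    cv2.imwrite(f"pics/{n}.png",cv2.resize(ctrl.read_camera(n),(800,600),interpolation=cv2.INTER_CUBIC))
    p=ctrl.camera_params(n);print(n,p)
print(ctrl.camera_params("wrist"),ctrl.current_eef_rot(),ctrl.current_t())
E
```

```text
scene {'fx': 368.2769401698228, 'fy': 368.2769401698228, 'cx': 259.07854843206457, 'cy': 193.88237615031224, 'D': array([-0.0712,  0.    ,  0.    ,  0.    ,  0.    ]), 'pose': array([[-0.7125,  0.4882, -0.504 , -0.0528],
       [-0.7017, -0.5019,  0.5057,  0.5347],
       [-0.0061,  0.714 ,  0.7002,  1.0069],
       [ 0.    ,  0.    ,  0.    ,  1.    ]])}
top {'fx': 410.3254034514721, 'fy': 410.3254034514721, 'cx': 251.81085292915847, 'cy': 186.10092962268095, 'D': array([-0.0119,  0.    ,  0.    ,  0.    ,  0.    ]), 'pose': array([[ 0.0223,  0.9986, -0.0485,  0.5234],
       [-0.9997,  0.0227,  0.008 , -0.1138],
       [ 0.0091,  0.0483,  0.9988,  1.2381],
       [ 0.    ,  0.    ,  0.    ,  1.    ]])}
{'fx': 297.31173578515853, 'fy': 297.31173578515853, 'cx': 259.1215764275571, 'cy': 195.4462517616684, 'D': array([-0.0513,  0.    ,  0.    ,  0.    ,  0.    ]), 'T_tool_cam': array([[ 0.0002,  0.9563,  0.2923,  0.084 ],
       [ 1.    , -0.0004,  0.0005, -0.0002],
       [ 0.0006,  0.2923, -0.9563, -0.1701],
       [ 0.    ,  0.    ,  0.    ,  1.    ]])} [[ 0.8921  0.4518 -0.0004]
 [ 0.4518 -0.8921  0.001 ]
 [ 0.0001 -0.0011 -1.    ]] 0.1
```

View pics/scene.png

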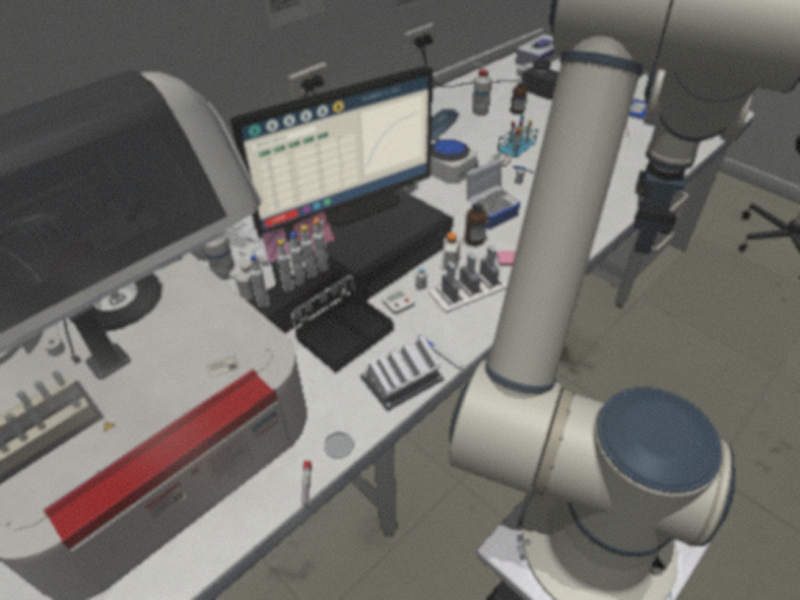

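View pics/top.png

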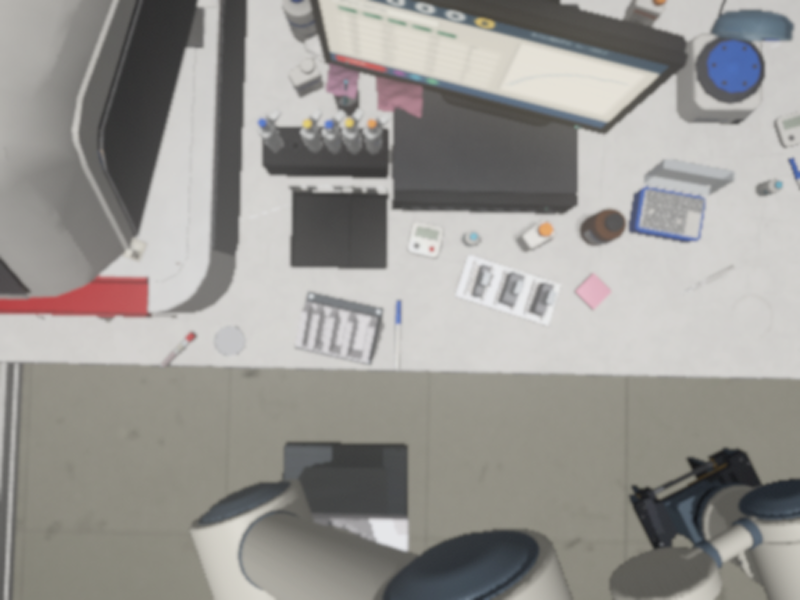

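The top view (800x600) shows the gauge around (340,328), with its low side toward the robot. The stand is around (508,290), and its left-bay spacer tang is near (485,275). The pen lies close to the right of the gauge at (398,335).

```bash
cat > h.py <<'E'
from bench import ctrl
import cv2,numpy as np
np.set_printoptions(precision=4,suppress=True)
def cam(n,pose=None):
    p=ctrl.camera_params(n)
    K=np.array([[p['fx'],0,p['cx']],[0,p['fy'],p['cy']],[0,0,1]])
    return K,np.array(p['D']),(p['pose'] if pose is None else pose)
def wpose():
    T=np.eye(4);T[:3,:3]=ctrl.current_eef_rot();T[:3,3]=ctrl.current_tool_pos()
    return T@ctrl.camera_params('wrist')['T_tool_cam']
def world(n,uv,z,pose=None):
    K,D,P=cam(n,pose)
    x=cv2.undistortPoints(np.array(uv,float).reshape(-1,1,2),K,D)[:,0]
    d=np.c_[x[:,0],-x[:,1],-np.ones(len(x))]@P[:3,:3].T
    o=P[:3,3];z=np.broadcast_to(z,len(x))
    return o+d*((z-o[2])/d[:,2])[:,None]
def pix(n,X,pose=None):
    K,D,P=cam(n,pose)
    c=(np.atleast_2d(X)-P[:3,3])@P[:3,:3];c=c*[1,-1,-1]
    return cv2.projectPoints(c,np.zeros(3),np.zeros(3),K,D)[0][:,0]
def down(yaw):  # tool z down, tool y axis at angle yaw
    c,s=np.cos(np.radians(yaw)),np.sin(np.radians(yaw))
    y=np.array([c,s,0]);z=np.array([0,0,-1.]);return np.c_[np.cross(y,z),y,z]
E
python3 - <<'E'
from h import *
s=.64
print(world('top',np.array([[305,295],[382,308],[297,350],[376,362]])*s,[.08,.08,.04,.04]))
print(world('top',np.array([[466,257],[558,287],[459,292],[550,322]])*s,.008))
print(world('top',np.array([[485,270],[513,278],[546,288]])*s,.114))
E
```

```text
[[ 0.5684  0.0364  0.08  ]
 [ 0.5481 -0.1031  0.08  ]
 [ 0.4672  0.0536  0.04  ]
 [ 0.4482 -0.0939  0.04  ]]
[[ 0.6516 -0.2621  0.008 ]
 [ 0.5977 -0.4406  0.008 ]
 [ 0.5837 -0.2497  0.008 ]
 [ 0.53   -0.4259  0.008 ]]
[[ 0.6183 -0.2832  0.114 ]
 [ 0.6053 -0.3328  0.114 ]
 [ 0.589  -0.3913  0.114 ]]
```

Run:
```python
from h import *
import pickle
P={}
for n,xy,yaw,z in(("stand",(.60,-.34),-106.8,.21),("gauge",(.52,-.027),-98,.21)):
    ctrl.goto([*xy,z],down(yaw)); ctrl.sleep(.2)
    P[n]=wpose(); im=ctrl.read_camera("wrist"); cv2.imwrite(f"pics/w_{n}_raw.png",im)
    cv2.imwrite(f"pics/w_{n}.png",cv2.resize(im,(800,600),interpolation=cv2.INTER_CUBIC))
    print(ctrl.current_t())
pickle.dump(P,open("P.pkl","wb"))
```

```text
1.7833
3.2583
```

View pics/w_stand.png

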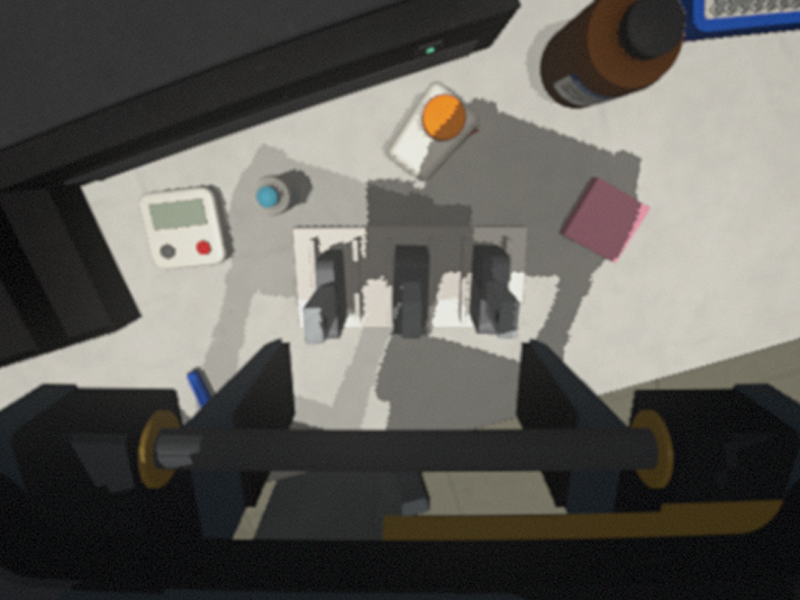

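View pics/w_gauge.png

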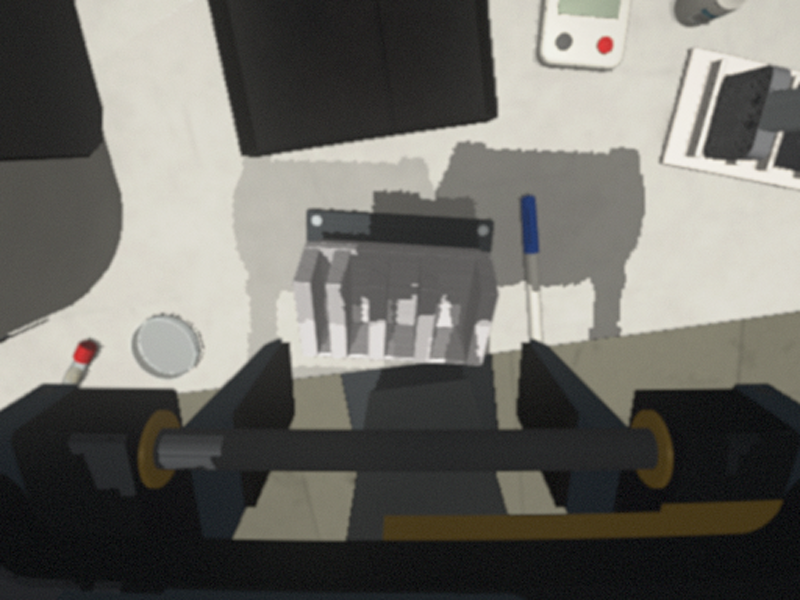

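The stand view shows the three tangs near (314,320), (410,305) and (505,315), with the stand's back edge at y≈227. The gauge view shows the slots between (300,250) and (495,360). I'll enlarge both.

Run:
```python
import cv2
for n,(x0,y0,w,h,k) in {"gauge":(180,125,150,115,5.2),"stand":(180,138,160,88,5)}.items():
    c=cv2.imread(f"pics/w_{n}_raw.png")[y0:y0+h,x0:x0+w]
    c=cv2.convertScaleAbs(c,alpha=1.3,beta=15)
    c=cv2.resize(c,None,fx=k,fy=k,interpolation=cv2.INTER_CUBIC)
    for u in range(0,w,10): cv2.putText(c,str(x0+u),(int((u+.5)*k)-8,8),0,.3,(0,0,255)); cv2.line(c,(int((u+.5)*k),10),(int((u+.5)*k),16),(0,0,255))
    for v in range(0,h,10): cv2.putText(c,str(y0+v),(0,int((v+.5)*k)+3),0,.3,(0,0,255)); cv2.line(c,(20,int((v+.5)*k)),(26,int((v+.5)*k)),(0,0,255))
    cv2.imwrite(f"pics/c_{n}.png",c)
```

```text
(no output)
```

View pics/c_gauge.png

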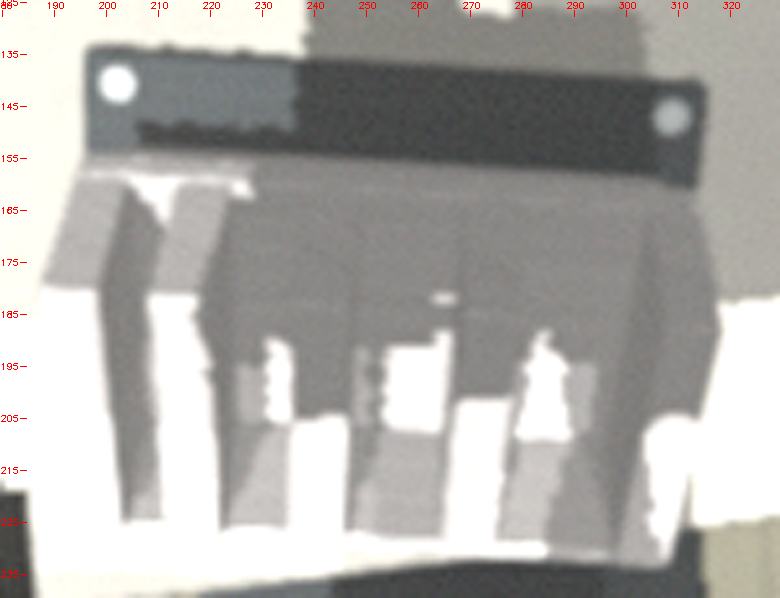

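View pics/c_stand.png

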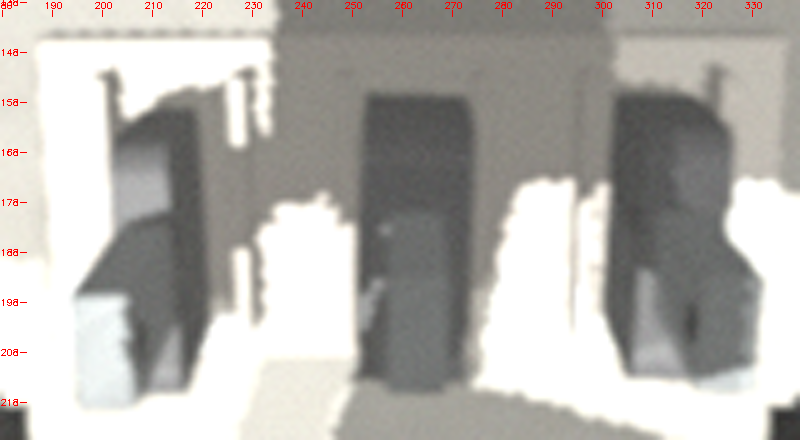

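The gauge crop shows the wall tops starting at the far edge, from (42,287) to (720,328), with the inner wall edges readable. The stand crop shows the left tang's bright top face at (77,295)–(135,405). Next I fit poses to both.

```bash
cat > fit.py <<'E'
from h import *
import pickle
from scipy.optimize import least_squares
P=pickle.load(open("P.pkl","rb"))
def Rg(yaw):
    c,s=np.cos(yaw),np.sin(yaw);a=np.radians(25)
    return np.array([[c,-s,0],[s,c,0],[0,0,1]])@np.array([[np.cos(a),0,-np.sin(a)],[0,1,0],[np.sin(a),0,np.cos(a)]])
lat=[(100,290,56),(122,520,56),(148,294,46),(162,515,46),(197,296,34),(220,522,34),(290,425,18),(288,520,18),(348,420,6),(348,520,6),(455,405,-16),(444,530,-16),(512,400,-28),(500,530,-28),(42,287,68),(720,328,-68)]
far=[(60,288),(85,289),(170,295),(720,328)]
k=5.2
uv=np.array([l[:2] for l in lat]+far,float)/k-.5+[180,125]
K,D,T=cam('wrist',P['gauge'])
x=cv2.undistortPoints(uv.reshape(-1,1,2),K,D)[:,0]
d=np.c_[x[:,0],-x[:,1],-np.ones(len(x))]@T[:3,:3].T; o=T[:3,3]
def res(p):
    R=Rg(p[2]); c=np.array([p[0],p[1],.072+p[3]])
    dd=d@R; oo=(o-c)@R
    g=oo-dd*(oo[2]/dd[:,2])[:,None]
    return np.r_[g[:len(lat),1]*1e3-[l[2] for l in lat],g[len(lat):,0]*1e3-36,p[3]*1e3/2]
r=least_squares(res,[.51,-.03,np.radians(-8),0])
if __name__=="__main__":
    print("gauge",r.x,np.degrees(r.x[2]));print(r.fun)
    f=lambda q:np.array(q,float)/5-.5+[180,138]
    t=world('wrist',f([(77,295),(130,293),(75,405),(136,405)]),.114,P['stand']);print("tang",t,t.mean(0))
    s=world('wrist',f([(40,37),(785,40)]),.008,P['stand']);v=s[0]-s[1];print("stand",s,np.linalg.norm(v),np.degrees(np.arctan2(v[1],v[0])))
    for n,c in(("mid",[(388,210),(443,210),(388,390),(446,390)]),):pass
E
python3 fit.py
```

```text
gauge [ 0.4961 -0.0153 -0.1993 -0.0008] -11.416479013147796
[-0.7008 -0.0878 -0.1033  0.7643  2.2687 -0.1914  0.05    0.5329 -0.1229
 -0.8703 -0.1775 -0.4416  0.1928 -0.9354 -1.2958  1.118   0.1691  0.2702
 -0.0438 -0.4824 -0.4108]
tang [[ 0.6183 -0.2826  0.114 ]
 [ 0.6157 -0.2923  0.114 ]
 [ 0.5976 -0.2744  0.114 ]
 [ 0.5942 -0.2857  0.114 ]] [ 0.6064 -0.2838  0.114 ]
stand [[ 0.6599 -0.2647  0.008 ]
 [ 0.6052 -0.4428  0.008 ]] 0.186290481908304 72.9424318538471
```

```bash
cat >> h.py <<'E'
def gpose(gx,gy,gz,L):   # tool pose with spacer foot at gauge coords (m); L = TCP height above foot
    from fit import r,Rg
    R=Rg(r.x[2]); c=np.array([r.x[0],r.x[1],.072+r.x[3]])
    return c+R@np.array([gx,gy,gz+L]), np.c_[R[:,0],-R[:,1],-R[:,2]]
E
python3 - <<'E'
from h import *
for a in((0,.051,.06),(0,-.042,-.04)):
    print(ctrl.ik(*gpose(*a,.066)))
R=down(-109.)
ctrl.command_gripper(.4)
ctrl.goto([.6064,-.2838,.19],R)
print(ctrl.move_l([.6064,-.2838,.074],vel=.12,contact_N=8),ctrl.current_tool_pos(),ctrl.current_contact_force())
ctrl.command_gripper(0); print(ctrl.current_grip_width()*91,ctrl.current_grasp_force(),ctrl.current_wrist_torque(),ctrl.current_contact_force())
ctrl.move_l([.6064,-.2838,.20],vel=.12)
print(ctrl.current_contact_force(),ctrl.current_wrist_torque(),ctrl.current_grip_width()*91,ctrl.current_t())
p,Rt=gpose(0,.051,.06,.066)
ctrl.goto(p,Rt);ctrl.sleep(.2)
np.save("W3.npy",wpose()); im=ctrl.read_camera("wrist"); cv2.imwrite("pics/held_raw.png",im)
c=im[110:300,165:345];cv2.imwrite("pics/held.png",cv2.resize(cv2.convertScaleAbs(c,alpha=1.3,beta=15),None,fx=3.1,fy=3.1,interpolation=cv2.INTER_CUBIC))
print(ctrl.current_t(),ctrl.current_tool_pos()-p,ctrl.current_contact_force())
E
```

```text
[  2.7934   9.3741 121.4291 -13.9282  25.5306 115.5393]
None
False [ 0.6069 -0.284   0.0748] [-0.1859 -0.0738  0.187 ]
11.878604603621113 30.00070631504059 [ 0.1768  0.1156 -0.0106] [-0.9553  0.5669  3.9674]
[-0.1419 -0.079  -1.5034] [0.0646 0.0586 0.0167] 11.555536511686878 8.075
9.7 [ 0.0006 -0.0004 -0.    ] [-0.2096  0.2561 -1.8466]
```

View pics/held.png

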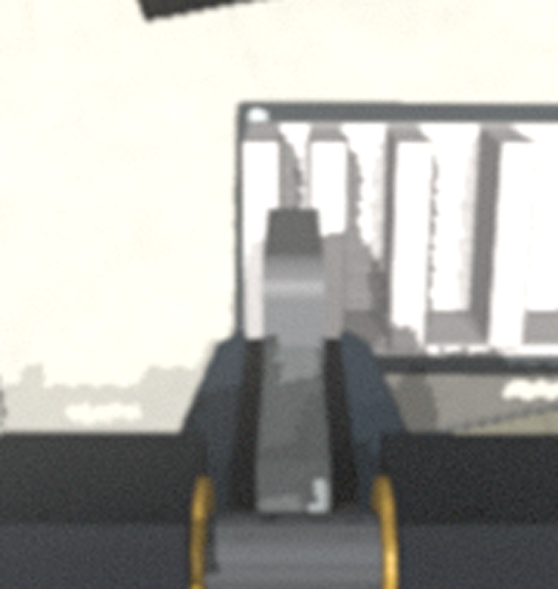

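The held view shows the plate end at columns 268–320, about 13–14 mm thick. It is centred at 294, in line with slot 1's centre at about 295, and square to the walls. Before trying the slots I'll check that the deep poses are reachable.

Run:
```python
from h import *
for flip in(1,-1):
  for gx in(0,.004):
    for gy in(.051,.026,-.005):
      for gz in(0,-.02,-.04):
        p,R=gpose(gx,gy,gz,.066); q=ctrl.ik(p,R*[flip,flip,1]); print(flip,gx,gy,gz,q)
```

```text
1 0 0.051 0 [  1.7295  18.0874 123.051  -21.1691  15.436  122.4213]
1 0 0.051 -0.02 [  1.4081  21.0501 123.3036 -25.8855  12.408  127.0151]
1 0 0.051 -0.04 [  1.1016  24.0111 123.4073 -33.1209   9.6508 134.1255]
1 0 0.026 0 [ -2.5313  17.5759 124.197  -15.6634  13.9913 113.2848]
1 0 0.026 -0.02 [ -2.7555  20.6213 124.4558 -19.8516  10.8016 117.3868]
1 0 0.026 -0.04 [ -2.9688  23.661  124.5621 -26.99     7.8628 124.4378]
1 0 -0.005 0 [ -8.0361  17.0756 125.3182  -6.4965  12.7235  99.4026]
1 0 -0.005 -0.02 [ -8.1241  20.2068 125.5836  -8.593    9.349  101.465 ]
1 0 -0.005 -0.04 None
1 0.004 0.051 0 [  1.5898  18.0439 122.5075 -20.2451  15.9539 121.349 ]
1 0.004 0.051 -0.02 [  1.2749  20.9755 122.7573 -24.5029  12.9366 125.4874]
1 0.004 0.051 -0.04 [  0.9744  23.9069 122.8597 -30.914   10.1669 131.7769]
1 0.004 0.026 0 [ -2.6288  17.5304 123.6402 -14.8857  14.5563 112.4036]
1 0.004 0.026 -0.02 [ -2.8482  20.5421 123.896  -18.5963  11.3875 116.0305]
1 0.004 0.026 -0.04 [ -3.0572  23.5497 124.001  -24.7232   8.4476 122.0722]
1 0.004 -0.005 0 [ -8.0744  17.028  124.7477  -6.1319  13.3353  
[... 743 characters left out ...]
0.005 -0.04 None
-1 0.004 0.051 0 [  1.5898  18.0439 122.5075 -20.2451  15.9539 -58.651 ]
-1 0.004 0.051 -0.02 [  1.2749  20.9755 122.7573 -24.5029  12.9366 -54.5126]
-1 0.004 0.051 -0.04 [  0.9744  23.9069 122.8597 -30.914   10.1669 -48.2231]
-1 0.004 0.026 0 [ -2.6288  17.5304 123.6402 -14.8857  14.5563 -67.5964]
-1 0.004 0.026 -0.02 [ -2.8482  20.5421 123.896  -18.5963  11.3875 -63.9695]
-1 0.004 0.026 -0.04 [ -3.0572  23.5497 124.001  -24.7232   8.4476 -57.9278]
-1 0.004 -0.005 0 [ -8.0744  17.028  124.7477  -6.1319  13.3353 -81.0027]
-1 0.004 -0.005 -0.02 [ -8.1604  20.1225 125.0097  -7.9478   9.9974 -79.2197]
-1 0.004 -0.005 -0.04 [ -8.2421  23.2087 125.1173 -11.3328   6.8398 -75.8683]
```

Run:
```python
from h import *
from fit import r,Rg
R0=Rg(r.x[2]);c=np.array([r.x[0],r.x[1],.072+r.x[3]]);L=.0668
def g():return (R0.T@(ctrl.current_tool_pos()-c)-[0,0,L])*1e3
def m(x,y,z,v,**k):
    p,R=gpose(x,y,z,L);return ctrl.move_l(p,vel=v,ori=R,**k)
m(.006,.051,.012,.08);ctrl.sleep(.2);print(g(),ctrl.current_contact_force())
hit=m(.006,.051,-.008,.015,contact_N=3);ctrl.sleep(.1)
print("slot1",hit,g(),R0.T@ctrl.current_contact_force(),ctrl.current_wrist_torque(),ctrl.current_t())
m(.006,.051,.012,.05);m(.006,.026,.012,.05);ctrl.sleep(.2);print(g(),R0.T@ctrl.current_contact_force())
hit=m(.006,.026,-.010,.015,contact_N=3)
print("slot2",hit,g(),R0.T@ctrl.current_contact_force(),ctrl.current_wrist_torque(),ctrl.current_grip_width()*91,ctrl.current_t())
```

```text
[ 6.1916 51.0676 12.4075] [ 1.0208  0.4599 -1.1904]
slot1 True [ 5.9407 50.9763  0.3138] [1.0065 0.0474 5.493 ] [ 0.0251  0.1047 -0.0686] 11.5583
[ 6.0256 26.2567 11.9823] [-0.2563 -0.001  -0.8997]
slot2 False [ 6.0484 26.0196 -9.9411] [-0.768  -0.2892 -1.8861] [0.0765 0.4073 0.0148] 12.00556059496086 14.4083
```

Slot 1 stopped it at the wall tops, and it entered slot 2 freely. I'll lower it to the floor, release and retreat.

Run:
```python
from h import *
from fit import r,Rg
R0=Rg(r.x[2]);c=np.array([r.x[0],r.x[1],.072+r.x[3]]);L=.0668
def g():return (R0.T@(ctrl.current_tool_pos()-c)-[0,0,L])*1e3
def m(x,y,z,v,**k):
    p,R=gpose(x,y,z,L);return ctrl.move_l(p,vel=v,ori=R,**k)
hit=m(.006,.026,-.034,.03,contact_N=6);print(hit,g(),R0.T@ctrl.current_contact_force())
if not hit:
    try: hit=m(.006,.026,-.042,.012,contact_N=4)
    except ctrl.MotionError as e: print(e); hit=m(.006,.026,-.0405,.012,contact_N=4)
    print(hit,g(),R0.T@ctrl.current_contact_force(),ctrl.current_wrist_torque(),ctrl.current_t())
```

```text
False [  5.9832  25.9874 -33.9368] [-0.4436 -0.415  -1.1288]
True [  5.9491  26.002  -39.7889] [0.9163 0.0003 3.5705] [0.0141 0.0765 0.0169] 15.8667
```

Run:
```python
from h import *
L=.0668
ctrl.command_gripper(.4);ctrl.sleep(.3)
p,R=gpose(.006,.026,.09,L);ctrl.move_l(p,vel=.08,ori=R);ctrl.sleep(.3)
T=wpose();im=ctrl.read_camera("wrist");c=im[100:320,150:350]
cv2.imwrite("pics/fin.png",cv2.resize(cv2.convertScaleAbs(c,alpha=1.3,beta=15),None,fx=2.7,fy=2.7,interpolation=cv2.INTER_CUBIC))
print(ctrl.current_contact_force(),ctrl.current_t())
# expected tang-top corners if home at gx=0 / 6 mm, in crop pixels
for gx in(-.006,.006):
    X=[gpose(gx+a*.012,.026+b*.006,-.04,.106)[0] for a,b in((1,1),(1,-1),(-1,1),(-1,-1))]
    print(gx,((pix('wrist',np.array(X),T)-[150,100]+.5)*2.7).tolist())
```

```text
[ 0.7848 -0.0367  0.4395] 18.8583
-0.006 [[280.6378734842388, 268.86937858991274], [315.854674248248, 268.8733063602379], [281.02975705315134, 334.2468260400307], [315.3489358658598, 334.2509882420687]]
0.006 [[280.4383276579115, 234.8877003494616], [316.1121728470732, 234.89151194824066], [280.83505318695796, 301.9837347896858], [315.60021435996197, 301.9877798820966]]
```

View pics/fin.png

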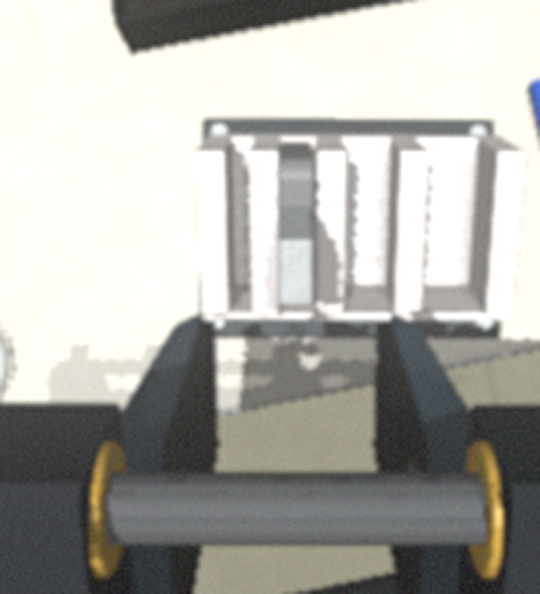

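The spacer stands square in slot 2. Its tang top spans (280,238)–(314,304), which matches the prediction of (280,235)–(316,302) for fully home on the floor, and the gripper is clear.

```bash
python3 -c "
from bench import ctrl
print(ctrl.sign_off())"
```

```text
the job is handed in; nothing more can be done
None
```

The left-bay spacer stopped on the wall tops of slot 1 (10 mm), entered slot 2 (16 mm) and is fully home on its floor. That makes it about 13 mm thick; the job was handed in at about 19 s.

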